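# Slide a culture dish under the viewing bridge

### The arm

A 6-joint arm with a two-finger parallel gripper is mounted at the origin on a cart in front of the work surface, level with it; the furniture and walls round the work are solid. World frame = base frame: x ahead of the robot, y to its left, z up, the work surface at z = 0. Lengths are in m, angles in rad, forces in N, time in s.
With the tool pointing down it reaches from about 0.375 to 0.925 m from the base axis. Payload 5.7 kg.
Tool frame: the origin (TCP) lies midway between the tips of the shut fingers; the grasp point (between the pads) lies 19 mm behind it; z points along the fingers, y is the line along which they close (so a half turn about z gives the same grasp; the last joint's range is limited). The gripper opens to 88 mm and grips with 3 to 60 N. Pads are 20 mm wide; open, the fingers measure 115 mm over their backs; the gripper's body (75 mm by 178 mm) begins 61 mm behind the grasp point.
Start: joints at [-1.366, 0.359, 1.51, -0, 1.272, -0.115], TCP at [0.189, -0.57, 0.223] pointing down, gripper open.
Joint ranges: [-2.97, 2.97], [-1.01, 2.36], [0.21, 2.38], [-0.96, 4.11], [0.2, 2.71], [-2.98, 2.98]. Speed limits (rad/s): [2.39, 2.39, 3.14, 3.14, 3.14, 3.14].

### API

Orientations are given as a unit quaternion [x, y, z, w].
In Python, from bench import move_ptp, servo_line, goto_joints, move_gripper, sleep, inverse_kinematics, capture, PlanningError, close_job, spot_in, silhouettes, current_clock, current_joint_pos, current_qvel, current_joint_torque, current_position, current_orientation, current_force, current_torque, current_finger_gap, current_grip_force gives the robot as it stands. Calls block until the motion is done:
- move_ptp(position, orientation): joint-space move of the TCP to a pose.
- servo_line(position, orientation=None, rate=0.15, contact_N=None): straight line of the TCP; orientation=None keeps the orientation; rate is the mean speed in m/s. With contact_N (N) it stops when the force on the tool has changed by that much, and returns True; else False.
- goto_joints(angles): joint-space move.
- move_gripper(opening): finger opening in m; the grip force is fixed at half the most; returns when the fingers have stopped.
- sleep(seconds).
- inverse_kinematics(position, orientation): joint angles nearest the present ones, or None.
- capture(name): name is "scene" or "top" or "wrist"; returns a dict with "image" (384x512x3 uint8, blue, green, red), "range_z" (384x512 float32, m along the optical axis (not along the pixel's ray), 0 where there is no reading), "intrinsics" (3x3 intrinsics, pixels), "k1" (the pictures are not rectified: a ray, as slopes to the right and down, at radius r is drawn at 1 + k1 r^2 times it, then the intrinsics apply), "R" (3x3) and "t" (3): a world point X has camera coordinates R X + t. Camera axes: x right, y down, z forward; pixel columns grow to the right and rows downward; lengths in m; the calibration is good to about 2 mm. A picture is of the moment at which its call begins.
A pose or a line that the arm cannot do raises PlanningError and nothing moves.
- close_job(): hands the job in; it is judged then, once.
Trained networks look in the newest picture that a camera, given by its name, has taken for a name from the list of things; names that differ only in an ending like _2 or _b are one class to them, and where a whole thing is asked for, a point or a joint stands for the part that bears it (a point fixed in the world has none). Each returns a list of dicts, best first, with "conf" (0 to 1); they miss things now and then, are a little off and sometimes report something else, mostly with a low value. They report only what shows in the picture. A call takes as long as a camera call. They do not tell look-alikes from the thing itself.
- spot_in(camera, query): "xy" ([column, row] in pixels, amid what is visible of it).
- silhouettes(camera, query): "region" (384x512 bool, what is visible of it) and "xy" ([column, row] in pixels, amid what is visible of it).
Readings, each from a call of its own:
- current_clock(): time.
- current_joint_pos(): joint angles.
- current_qvel(): joint speeds.
- current_joint_torque(): joint torques, N m.
- current_position(): TCP position.
- current_orientation(): TCP orientation.
- current_force(): force on the tool from outside, world axes, zero at the start.
- current_torque(): the same for the moment, N m.
- current_finger_gap(): finger opening in m.
- current_grip_force(): force on a finger pad.
Only numpy, scipy, OpenCV 4.12 (cv2) and the standard library are available. Lean on these libraries where they do the work, as an engineer would, in place of code of your own. Each camera call takes 0.05 s, during which the arm holds its last target. There are 200 camera calls.

### The job

Slide the petri dish flat along the bench and in under the low viewing bridge until it lies centred beneath the bridge's round window. Push it gently with the fingertips only: do not grip, lift or tip it. Leave the bridge and the other things standing where they are, and take the hand away when the dish is in place.

Things in the scene. Friction and masses are not known exactly. Their poses are not given: they have to be found in the camera images.
- dish: closed round petri dish, pinkish-red filling, 88 mm across, 15 mm high, about 28 g, loose on the bench to the left or right of the bridge. Its side is upright from 4 to 15 mm above the bench (radius 44 mm); below that it steps in to radius 41 mm. Origin: centre of its underside, z up.
- bridge: low aluminium bridge, loose on the bench (0.9 kg): deck 144 (x) x 56 (y) mm on two solid legs at its x ends, top 24 mm up; round window with a black collar, top 36 mm up. Straight tunnel along its y axis, open both ends: 104 mm wide, 56 mm long (y -28 to 28), 18 mm high, floor is the bench. A centred dish sticks out 16 mm at each end. Origin: bench level under the window's centre; z up.
- window (a point): centre of the round window (45 mm across) at the underside of the bridge's deck, 18 mm above the bench, straight above the bridge's origin
- bench_timer: white bench timer with three round buttons, 68 x 64 x 22 mm, loose, on the other side of the bridge from the dish; bystander. Origin: centre of its underside.
- small_box: small flat white plastic box, 52 x 52 x 16 mm, loose, on the robot's side of the bridge; bystander. Origin: centre of its underside.
- cup: specimen cup with white screw cap, 56 mm across, 60 mm high, loose, beyond the bridge; bystander. Origin: centre of its underside.
- bottle: dropper bottle with black cap, 29 mm across, 84 mm high, loose, beyond the bridge; bystander. Origin: centre of its underside.
- bridge_end (a point): point on top of the bridge's deck over the leg at its +x end: 62 mm along its x axis from the window's centre, 24 mm above the bench
Mind the look-alikes: they are no part of the job. What is shaped like the dish but purple is not meant.

How it is judged:
By the outcome, as a careful person would: the job done as asked, in the order asked, and still so for the second after the job is handed in, with the robot touching nothing.
It also fails if it takes over 45 s, if anything falls off the work surface, if the arm or the gripper's body presses on something with over 40 N, if the wrist force passes 120 N, or if a joint passes its speed limit or range.

## Working session

There is one attempt and no reset: what is moved stays moved. The work goes in short steps, each a Python script; the robot and the scene stay as the last script left them, time stands still between calls to the robot, and variables do not carry over. Pictures are saved under pics/ and viewed, at most 10 in all, crops included, and the job is handed in when it is done.

```bash
mkdir -p pics; cat > h.py <<'E'
import numpy as np, cv2
from bench import *
def world(c,px,z=None):
    K=c["intrinsics"];px=np.atleast_2d(np.asarray(px,float))
    d=np.stack([(px[:,0]-K[0,2])/K[0,0],(px[:,1]-K[1,2])/K[1,1]],1);u=d.copy()
    for _ in range(20): u=d/(1+c["k1"]*(u**2).sum(1,keepdims=True))
    r=np.c_[u,np.ones(len(u))]
    R,t=c["R"],c["t"]
    if z is None:
        p=px.astype(int); s=c["range_z"][p[:,1],p[:,0]]
        return (r*s[:,None]-t)@R
    o=-R.T@t; w=r@R
    return o+w*((z-o[2])/w[:,2])[:,None]
E
python3 - <<'E'
from h import *
for n in ["top","scene"]:
    c=capture(n); cv2.imwrite(f"pics/{n}0.png",c["image"])
    print(n,(-c["R"].T@c["t"]).round(3),c["k1"])
    for q in ["dish","bridge","window","bench_timer","small_box","cup","bottle"]:
        for s in silhouettes(n,q)[:3]:
            m=s["region"]; ys,xs=np.nonzero(m); ok=c["range_z"][ys,xs]>0
            if ok.sum()<5: continue
            w=world(c,np.c_[xs,ys][ok])
            print(q,round(s["conf"],2),np.round(s["xy"]),m.sum(),np.median(w,0).round(3),np.percentile(w,2,axis=0).round(3),np.percentile(w,98,axis=0).round(3))
E
```

```text
top [0.365 0.034 0.887] -0.11202289593395193
dish 0.84 [182. 277.] 1121 [0.349 0.181 0.015] [0.311 0.141 0.011] [0.388 0.22  0.018]
dish 0.57 [163. 212.] 1083 [0.492 0.231 0.015] [0.452 0.19  0.007] [0.531 0.273 0.018]
bridge 0.85 [243. 207.] 1366 [0.519 0.036 0.025] [0.451 0.008 0.02 ] [0.588 0.067 0.036]
window 0.78 [241. 206.] 1517 [0.518 0.036 0.024] [ 0.45   0.006 -0.001] [0.588 0.07  0.036]
bench_timer 0.55 [321. 198.] 746 [ 0.552 -0.149  0.018] [ 0.518 -0.185  0.005] [ 0.587 -0.116  0.023]
small_box 0.68 [250. 260.] 502 [0.389 0.023 0.016] [ 0.363 -0.003  0.001] [0.415 0.049 0.019]
cup 0.83 [232. 142.] 450 [0.663 0.069 0.06 ] [0.64  0.046 0.007] [0.691 0.091 0.063]
bottle 0.5 [259. 138.] 184 [0.667 0.005 0.039] [ 0.661 -0.01  -0.001] [0.691 0.019 0.083]
scene [0.084 0.618 0.499] -0.054326255643811536
dish 0.96 [304. 285.] 2156 [0.343 0.188 0.015] [0.304 0.142 0.003] [0.385 0.225 0.017]
dish 0.93 [209. 259.] 1740 [0.485 0.237 0.015] [0.448 0.194 0.006] [0.529 0.274 0.017]
bridge 0.65 [275. 195.] 1614 [0.507 0.043 0.025] [0.448 0.005 0.004] [0.584 0.069 0.037]
window 0.87 [273. 197.] 1680 [0.508 0.043 0.024] [0.448 0.003 0.001] [0.587 0.069 0.036]
bench_timer 0.57 [307. 160.] 620 [ 0.544 -0.139  0.018] [ 0.514 -0.185  0.001] [ 0.589 -0.111  0.023]
small_box 0.97 [328. 226.] 730 [0.383 0.033 0.016] [ 0.359 -0.003  0.001] [0.411 0.052 0.018]
small_box 0.3 [208. 259.] 1822 [0.486 0.237 0.015] [0.448 0.193 0.004] [0.531 0.274 0.017]
cup 0.37 [271. 195.] 1664 [0.508 0.042 0.025] [0.448 0.002 0.001] [0.588 0.069 0.036]
bottle 0.88 [220. 160.] 365 [0.667 0.009 0.038] [ 0.66  -0.003  0.004] [0.681 0.017 0.081]
bottle 0.58 [272. 194.] 1646 [0.506 0.044 0.024] [0.448 0.005 0.001] [0.587 0.069 0.036]
```

```bash
python3 -c "
import cv2;a=cv2.imread('pics/top0.png')[100:320,120:370];cv2.imwrite('pics/topc.png',cv2.resize(a,None,fx=2.7,fy=2.7,interpolation=2))"
```

```text
(no output)
```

View pics/topc.png

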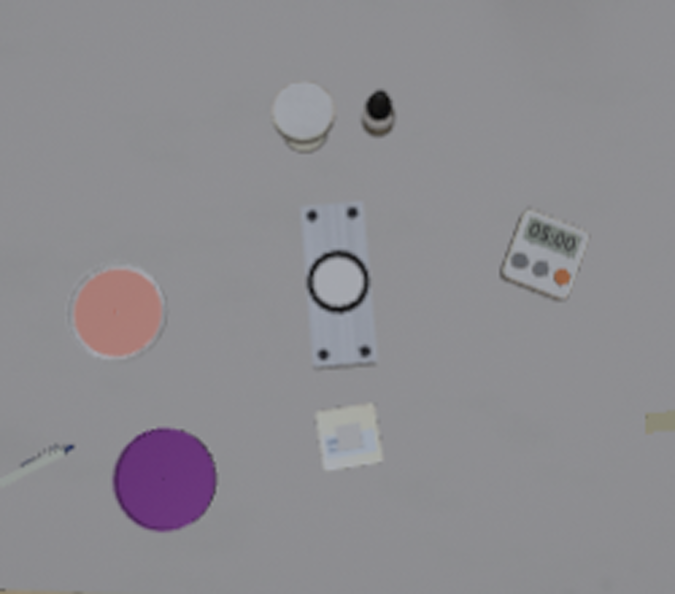

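View pics/scene0.png

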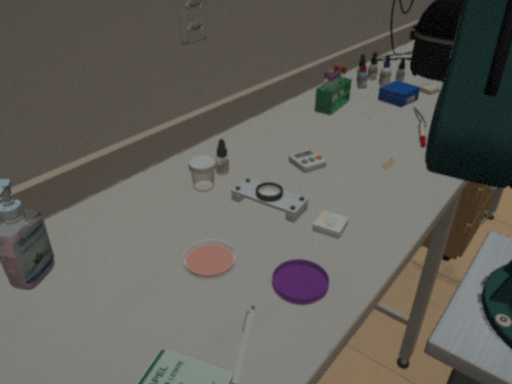

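The top view shows the pink dish at about (163,212), left of the bridge at (243,207). The purple look-alike is at (182,277). The tunnel runs roughly along world y, so I'll take a close look with the wrist camera to get precise poses.

```bash
cat >> h.py <<'E'
from scipy.spatial.transform import Rotation as Ro
def quat(th):
    best=None
    for s in (1,-1):
        y=s*np.array([np.cos(th),np.sin(th),0]); z=np.array([0,0,-1.]); x=np.cross(y,z)
        q=Ro.from_matrix(np.c_[x,y,z]).as_quat()
        j=inverse_kinematics([0.5,0.2,0.2],q)
        if j is not None and (best is None or abs(j[5])<best[0]): best=(abs(j[5]),q)
    return best[1]
def bridge(c,n):
    out=[]
    for s in silhouettes(n,"bridge")[:1]:
        m=s["region"].astype(np.uint8); m=cv2.dilate(m,np.ones((5,5)))
        ys,xs=np.nonzero(m); w=world(c,np.c_[xs,ys]); 
        w=w[(w[:,2]>.019)&(w[:,2]<.042)]
        (cx,cy),(a,b),g=cv2.minAreaRect((w[:,:2]*1000).astype(np.float32))
        if a<b: a,b,g=b,a,g+90
        g=(g+90)%180-90
        return np.array([cx,cy])/1000,(round(a,1),round(b,1)),np.radians(g)
def dish(c,near,z=0.015):
    # pinkish pixels -> rays to filling plane, fit circle
    h=cv2.cvtColor(c["image"],cv2.COLOR_BGR2HSV)
    m=(((h[...,0]<14)|(h[...,0]>172))&(h[...,1]>60)&(h[...,2]>90)).astype(np.uint8)
    m=cv2.morphologyEx(m,cv2.MORPH_OPEN,np.ones((3,3)))
    n,l,st,ce=cv2.connectedComponentsWithStats(m); r=[]
    for i in range(1,n):
        if st[i,4]<100: continue
        ys,xs=np.nonzero(l==i); w=world(c,np.c_[xs,ys],z)[:,:2]
        (x,y),rad=cv2.minEnclosingCircle((w*1000).astype(np.float32))
        if np.hypot(x/1000-near[0],y/1000-near[1])<.06: r.append((np.array([x,y])/1000,round(rad,1),st[i,4]))
    return r
E
python3 - <<'E'
from h import *
q=quat(0.05)
move_ptp([0.43,0.14,0.42],q)
for n in ["top","scene","wrist"]:
    c=capture(n); cv2.imwrite(f"pics/{n}1.png",c["image"])
    try: print(n,"bridge",bridge(c,n))
    except Exception as e: print(n,e)
    print("dish",dish(c,(.492,.231)), [ (round(s["conf"],2),s["xy"],world(c,s["xy"],.015).round(4)) for s in silhouettes(n,"dish")])
    print("win",[ (round(s["conf"],2),s["xy"],world(c,s["xy"],.036).round(4)) for s in spot_in(n,"window")])
print(current_position(),current_joint_pos(),current_clock())
E
```

```text
top bridge (array([0.52030231, 0.03674118]), (144.8, 56.0), np.float64(0.10661967920845752))
dish [(array([0.49315338, 0.20763412]), 26.7, np.int32(142)), (array([0.47026254, 0.25670444]), 26.9, np.int32(212))] [(0.85, [173.9, 211.0], array([[0.5027, 0.2048, 0.015 ]])), (0.61, [183.1, 276.8], array([[0.3489, 0.1751, 0.015 ]]))]
win [(0.63, [243.1, 204.5], array([[0.5185, 0.0397, 0.036 ]]))]
scene bridge (array([0.52009747, 0.03515673]), (143.5, 60.4), np.float64(0.0988538348907592))
dish [(array([0.48399539, 0.23909084]), 38.6, np.int32(1177))] [(0.81, [210.0, 259.1], array([[0.4844, 0.2374, 0.015 ]])), (0.61, [300.2, 284.1], array([[0.3388, 0.1922, 0.015 ]]))]
win [(0.58, [272.9, 195.8], array([[0.4993, 0.0498, 0.036 ]]))]
wrist bridge (array([0.51998596, 0.03750042]), (143.5, 56.7), np.float64(0.10342170543721993))
dish [(array([0.49223505, 0.23376627]), 38.1, np.int32(1255))] [(0.73, [215.2, 126.9], array([[0.3472, 0.1807, 0.015 ]])), (0.65, [291.4, 101.4], array([[0.4949, 0.2364, 0.015 ]]))]
win [(0.87, [298.3, 198.6], array([[0.5234, 0.0454, 0.036 ]]))]
[0.42999548 0.13998598 0.41999645] [ 1.61781886e-01  9.15038942e-03  1.47947904e+00 -1.15672839e-05
  1.65298564e+00  1.11841133e-01] 4.1333
```

View pics/wrist1.png

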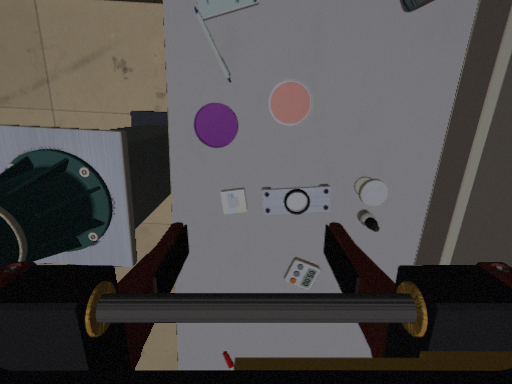

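The wrist view shows the pink dish at (291,101), the bridge at (296,200) and clear bench behind the dish. All three cameras put the bridge yaw near 0.103 rad with its centre at about (0.520,0.037). I'll push with both fingertips spread 50 mm apart, first to a staging point on the tunnel axis.

```bash
cat >> h.py <<'E'
TH=0.103; B=np.array([.5200,.0370]); bx=np.array([np.cos(TH),np.sin(TH)]); by=np.array([-bx[1],bx[0]]); OFF=.0462
def P(u,v,z): return [*(B+u*bx+v*by),z]      # bridge frame -> world
def rel(p): d=np.asarray(p)[:2]-B; return np.array([d@bx,d@by]).round(4)
E
python3 - <<'E'
from h import *
q=quat(TH); move_gripper(.05)
v0=.197+OFF+.03
move_ptp(P(-.008,v0,.12),q)
print(servo_line(P(-.008,v0,.008),q,rate=.08,contact_N=8),current_position())
servo_line(P(-.008,.197+OFF+.008,.008),q,rate=.08)
servo_line(P(0,.110+OFF,.008),q,rate=.05)
print(current_position(),rel(current_position()),current_force(),current_finger_gap(),current_clock())
for n in ["top","scene","wrist"]:
    c=capture(n); cv2.imwrite(f"pics/{n}2.png",c["image"])
    try: b=bridge(c,n);print(n,b,rel(b[0]))
    except Exception as e: print(n,e)
    for d in dish(c,P(0,.11,0)[:2]): print("dish",d,rel(d[0]))
E
```

```text
False [0.48438274 0.30815765 0.00851721]
[0.50391972 0.19255324 0.00801719] [-0.      0.1564] [ 0.21100712 -0.3881664   0.27199772] 0.05001409662765751 10.225
top (array([0.52013391, 0.03674216]), (144.4, 55.9), np.float64(0.10749534321963239)) [ 0.0001 -0.0003]
dish (array([0.50767392, 0.14518195]), 37.7, np.int32(721)) [-0.0011  0.1089]
scene (array([0.51846246, 0.03476912]), (141.8, 57.9), np.float64(0.09518277551900427)) [-0.0018 -0.0021]
dish (array([0.51225336, 0.16712939]), 31.8, np.int32(258)) [0.0057 0.1302]
dish (array([0.48847491, 0.15135623]), 31.1, np.int32(245)) [-0.0196  0.117 ]
wrist 'NoneType' object is not subscriptable
dish (array([0.50755835, 0.16037917]), 31.7, np.int32(3284)) [0.0003 0.124 ]
dish (array([0.51025433, 0.13119774]), 29.2, np.int32(1239)) [-0.      0.0947]
```

```bash
python3 -c "
import cv2;import numpy as np
a=cv2.resize(cv2.imread('pics/scene2.png')[80:340,120:400],None,fx=1.4,fy=1.4);b=cv2.resize(cv2.imread('pics/wrist2.png'),(392,364));cv2.imwrite('pics/m2.png',np.hstack([a,b]))"
```

```text
(no output)
```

View pics/m2.png

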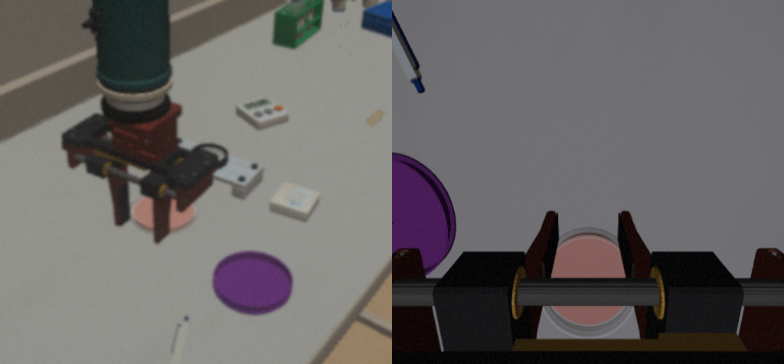

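The dish sits snugly between the two fingertips, on the tunnel axis, and the bridge hasn't moved. I'll push on to just short of centre and check again.

```bash
cat >> h.py <<'E'
def look(tag):
    c=capture("top"); cv2.imwrite(f"pics/top{tag}.png",c["image"]); b=bridge(c,"top"); print("bridge",b,rel(b[0]))
    im=c["image"].astype(int); h=cv2.cvtColor(c["image"],cv2.COLOR_BGR2HSV)
    m=((h[...,0]<14)|(h[...,0]>172))&(h[...,1]>60)&(h[...,2]>90)
    ys,xs=np.nonzero(m); w=world(c,np.c_[xs,ys],.015)[:,:2]-B
    w=np.c_[w@bx,w@by]; w=w[np.hypot(*w.T)<.09]; 
    print("pink",len(w),w.min(0).round(4),w.max(0).round(4))
E
python3 - <<'E'
from h import *
q=quat(TH)
print(servo_line(P(0,.008+OFF,.008),q,rate=.05,contact_N=6))
print(rel(current_position()),current_force(),current_clock())
# back off and lift aside to see
servo_line(P(0,.05+OFF,.008),q,rate=.1); servo_line(P(0,.06+OFF,.10),q,rate=.15)
move_ptp(P(-.05,.24,.3),q)
look(3)
c=capture("wrist"); cv2.imwrite("pics/wrist3.png",c["image"])
E
python3 -c "
import cv2;import numpy as np
a=cv2.resize(cv2.imread('pics/top3.png')[140:280,170:310],(400,400),interpolation=2);b=cv2.resize(cv2.imread('pics/wrist3.png'),(400,300));cv2.imwrite('pics/m3.png',np.hstack([a,np.vstack([b,np.zeros((100,400,3),np.uint8)])]))"
```

```text
False
[0.     0.0544] [ 0.11284013  0.76436588 -0.7377388 ] 12.7167
bridge (array([0.51998303, 0.0367263 ]), (144.4, 56.0), np.float64(0.10731917511352365)) [-0.     -0.0003]
pink 126 [-0.0304  0.0282] [0.028 0.044]
```

View pics/m3.png

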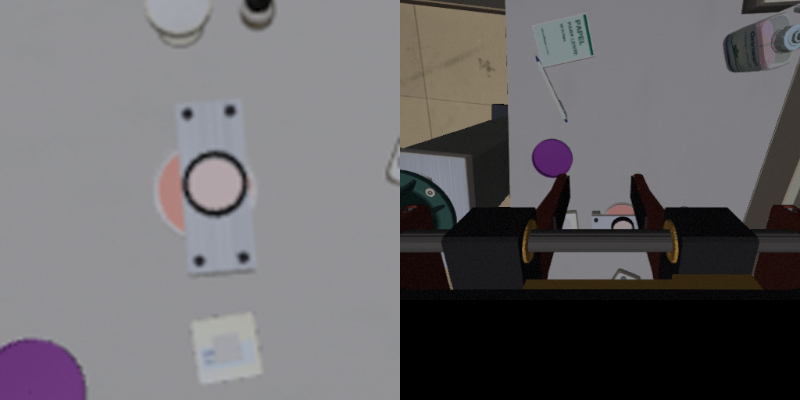

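In the top crop, the dish is in the tunnel with a larger sliver showing on the left. Its centre is about 7 mm short and within 1 mm sideways, and the bridge is still. Now the final nudge.

```bash
cat > nudge.py <<'E'
import sys
from h import *
u,v,tag=float(sys.argv[1]),float(sys.argv[2]),sys.argv[3]
q=quat(TH)
move_ptp(P(u,.06+OFF,.10),q); servo_line(P(u,.05+OFF,.008),q,rate=.15)
servo_line(P(u,.012+OFF,.008),q,rate=.08)
print(servo_line(P(u,v+OFF,.008),q,rate=.02,contact_N=6),rel(current_position()))
servo_line(P(u,.05+OFF,.008),q,rate=.1); servo_line(P(u,.06+OFF,.10),q,rate=.15)
move_ptp(P(-.05,.26,.3),q)
look(tag)
# extents of dish rim beyond deck ends: pixels differing from bench in strip along tunnel axis
c=capture("top"); K=c["intrinsics"]
def proj(p):
    X=c["R"]@np.array(p)+c["t"]; x=X[:2]/X[2]; x=x*(1+c["k1"]*(x@x)); return K[:2,:2]@x+K[:2,2]
rows=[]
vs=np.arange(-.060,.0601,.001)
mp=np.array([[proj(P(uu,vv,.015)) for uu in np.arange(-.012,.013,.002)] for vv in vs],np.float32)
s=cv2.remap(c["image"],mp[...,0],mp[...,1],cv2.INTER_CUBIC).astype(float).mean(1)
for vv,r in zip(vs,s):
    if abs(vv)>.027: print(round(vv*1000),r.round().astype(int),end=' ')
print(current_clock())
E
python3 nudge.py 0.0005 0.001 4
python3 -c "
import cv2
cv2.imwrite('pics/m4.png',cv2.resize(cv2.imread('pics/top4.png')[140:280,170:310],(560,560),interpolation=2))"
```

```text
False [0.0005 0.0471]
bridge (array([0.52020374, 0.03681221]), (144.5, 55.9), np.float64(0.10485448610368256)) [ 0.0002 -0.0002]
pink 84 [-0.0232 -0.0361] [0.0207 0.0368]
-60 [147 143 143] -59 [146 143 143] -58 [146 143 143] -57 [146 143 143] -56 [146 143 143] -55 [146 143 143] -54 [146 143 143] -53 [146 143 143] -52 [146 143 143] -51 [146 143 143] -50 [146 143 143] -49 [146 143 143] -48 [146 143 143] -47 [147 143 143] -46 [147 144 143] -45 [148 145 144] -44 [151 147 146] -43 [155 151 150] -42 [160 155 154] -41 [163 157 158] -40 [162 157 162] -39 [156 153 166] -38 [147 146 168] -37 [136 137 169] -36 [127 131 170] -35 [121 127 171] -34 [120 126 173] -33 [121 127 172] -32 [125 129 170] -31 [127 129 163] -30 [126 125 149] -29 [120 116 130] -28 [104  99 104] 27 [125 126 153] 28 [125 128 164] 29 [123 128 171] 30 [122 127 174] 31 [121 126 172] 32 [121 127 172] 33 [121 126 172] 34 [121 126 172] 35 [121 127 171] 36 [124 129 170] 37 [132 135 169] 38 [144 144 168] 39 [155 152 166] 40 [163 158 163] 41 [166 160 159] 42 [163 157 154] 43 [156 151 150] 44 [150 146 146] 45 [147 144 144] 46 [146 143 143] 47 [146 143 143] 48 [146 143 143] 49 [147 143 143] 50 [146 143 143] 51 [146 143 143] 52 [146 143 143] 53 [147 143 143] 54 [147 143 143] 55 [146 143 143] 56 [146 143 143] 57 [146 143 143] 58 [146 143 143] 59 [146 143 143] 60 [146 143 142] 20.7917
```

View pics/m4.png

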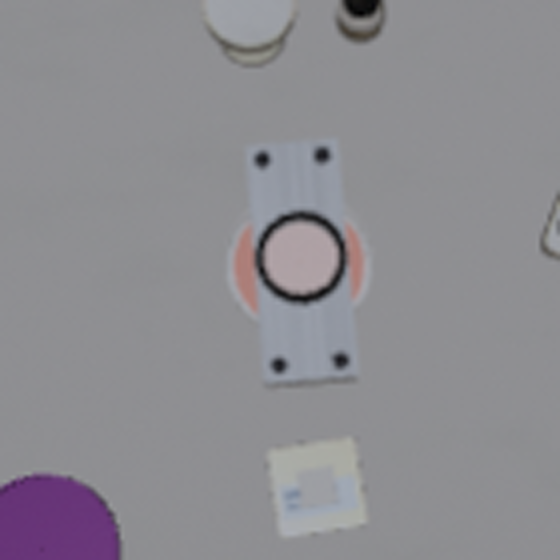

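The dish shows evenly at both tunnel ends: its rim lies at -43.5 and +43.5 mm, and it is about 1 mm off sideways. The bridge and bystanders haven't moved, and the hand is 0.3 m up and clear.

```bash
python3 -c "
from bench import *
print(close_job())"
```

```text
the job is handed in; nothing more can be done
None
```

The pink petri dish is under the bridge, within about 1 mm of the window's centre. I slid it in with the fingertips only, left the bridge and other things in place, moved the hand clear and handed in the job at about 21 s.

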